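# Put the sideboard things back on their own mats

### The arm

A 7-joint arm with a two-finger parallel gripper is mounted at the origin on a cart in front of the work surface, level with it; the furniture and walls round the work are solid. World frame = base frame: x ahead of the robot, y to its left, z up, the work surface at z = 0. Lengths are in m, angles in rad, forces in N, time in s.
With the tool pointing down it reaches from about 0.4 to 0.925 m from the base axis. Payload 5.6 kg.
Tool frame: the origin (TCP) lies midway between the tips of the shut fingers; the grasp point (between the pads) lies 19 mm behind it; z points along the fingers, y is the line along which they close (so a half turn about z gives the same grasp; the last joint's range is limited). The gripper opens to 85 mm and grips with 20 to 120 N. Pads are 22 mm wide; open, the fingers measure 114 mm over their backs; the gripper's body (76 mm by 85 mm) begins 54 mm behind the grasp point. The pads swing forward as they close: fully open they stand 13 mm farther back than shut.
Start: joints at [-1.313, 0.468, -0.012, 1.603, 0.006, 1.071, -0.056], TCP at [0.193, 0.621, 0.231] pointing down, gripper open.
Joint ranges: [-2.53, 2.53], [-0.31, 2.02], [-1.57, 1.55], [0.28, 2.44], [-1.29, 4.43], [0.15, 1.84], [-2.92, 2.92]. Speed limits (rad/s): [2.57, 2.57, 3.14, 3.14, 3.14, 3.14, 3.14].

### API

Orientations are given as a rotation vector (axis times angle).
In Python, from station import monitor, eyes, order gives the robot as it stands. The module is installed in compiled form; this text tells all that it offers.
- The arm moves only by the shell command python3 -m handwheel 'ROWS' [OPENING] [FORCE]. ROWS is text: rows parted by semicolons, each of 4 numbers parted by spaces: the shift along the tool's x, y, z in m, then the turn about the tool's z in rad. A call has 1 to 20 rows; each row shifts and turns the commanded pose from where the row before left it, along the tool's axes as they then stand; what a row does not reach is not made up. A row lasts 1/10 s, in which the tool goes at most 50 mm and 8.59 degrees, less where a joint would pass 70% of its speed; a pose out of reach is approached as far as the arm can. A call with a gripper value outside its range is refused whole. OPENING is the finger opening in m, from 0 to 0.0854, set as the call begins (- or left out, the last holds). The fingers move at their own pace and stop on an object; FORCE is the grip in N (left out, the last holds). Time passes only in rows, so rows that do not move let the fingers close. It gives the time, the measured TCP pose, the force, the opening and the grip force at its end, in the units of the state.
- monitor.get_state(): the state, without advancing time (a new reading comes with each control period).
- eyes.read_camera(name): name is "scene" or "top" or "wrist"; returns a dict with "pixels" (400x640x3 uint8, red, green, blue), "depth" (400x640 float32, m along the optical axis (not along the pixel's ray), 0 where there is no reading), "intrinsics" (3x3 intrinsics, pixels), "k1" (the pictures are not rectified: a ray, as slopes to the right and down, at radius r is drawn at 1 + k1 r^2 times it, then the intrinsics apply), "R" (3x3) and "t" (3): a world point X has camera coordinates R X + t. Camera axes: x right, y down, z forward; pixel columns grow to the right and rows downward; lengths in m; the calibration is good to about 2 mm. A picture is of the moment at which its call begins.
- order.sign_off(): hands the job in; it is judged then, once.
Trained networks look in the newest picture that a camera, given by its name, has taken for a name from the list of things; names that differ only in an ending like _2 or _b are one class to them, and where a whole thing is asked for, a point or a joint stands for the part that bears it (a point fixed in the world has none). Each returns a list of dicts, best first, with "score" (0 to 1); they miss things now and then, are a little off and sometimes report something else, mostly with a low value. They report only what shows in the picture. A call takes as long as a camera call. They do not tell look-alikes from the thing itself.
- eyes.recognise(camera, label): "at" ([column, row] in pixels, amid what is visible of it).
- eyes.outline_of(camera, label): "region" (400x640 bool, what is visible of it) and "at" ([column, row] in pixels, amid what is visible of it).
- eyes.spot_point(camera, label): "at" ([column, row] in pixels: a listed point, or the origin of a listed thing).
The state is a dict: "clock": time; "joints": joint angles; "dq": joint speeds; "effort": joint torques, N m; "tool_pos": TCP position; "tool_rot": TCP orientation; "wrist_force": force on the tool from outside, world axes, zero at the start; "ft_torque": the same for the moment, N m; "opening": opening from 0.0 (shut) to 1.0 (fully open); "grip_force": force on a finger pad.
Only numpy, scipy, OpenCV 4.12 (cv2) and the standard library are available. Lean on these libraries where they do the work, as an engineer would, in place of code of your own. Each camera call takes 0.05 s, during which the arm holds its last target. There are 200 camera calls.

### The job

The three things on the sideboard got mixed up on their places. Put each one upright in the middle of its own place: the egg cup on the white saucer, the wooden pepper mill on the round cork coaster, and the metal shaker on the square wooden board. Each place holds only one thing, so set something aside on the bare worktop on the way; knock nothing over, and leave the mug and the tea cup where they stand.

Things in the scene. Friction and masses are not known exactly. Their poses are not given: they have to be found in the camera images.
- egg_cup: china egg cup, white with blue pattern, loose, 50 mm tall, 47 mm across the round bowl at the top (widest 30 to 50 mm above its foot), about 0.06 kg. Origin: centre of the underside of its foot; z up along its axis. Grasp it across the bowl from above in any direction. It starts on the square board.
- pepper_mill: turned wooden pepper mill, loose, round about its axis, 120 mm tall with a small knob on top (the knob begins at 109 mm), 58 mm across at the widest, 50 mm across the head (87 to 109 mm up), about 0.18 kg; nothing on it needs turning. Origin: centre of the underside of its foot; z up along its axis. Grasp it from above across the body, about 75 mm up. It starts on the saucer.
- shaker: grey tinplate sugar shaker, loose: cylinder 66 mm across, 85 mm tall, then a domed top (67 mm lip) to 114 mm; about 0.16 kg; one loop handle 8 mm thick. Origin: underside height, 12 mm from the cylinder's axis towards the handle; z up, -y to the handle, which ends 45 mm from the origin. Grasp across the cylinder along x, clear of the handle, about 72 mm up. It starts on the coaster.
- shaker_foot (a point): centre of the underside of the shaker's cylinder (at +12 mm along y in the shaker's frame); this point goes over the middle of the board. Same axes as the shaker.
- saucer: round white china saucer with a raised rim, fixed, 136 mm across, rim 14 mm high, flat inner floor 5 mm above the worktop and about 80 mm across. Origin: centre of its underside on the worktop, z up. The egg cup's place. The worktop (z = 0) is bare and free between and beside the three places, from 0.38 m ahead of the base to the mug and cup.
- coaster: flat round cork coaster, fixed, 96 mm across, 6 mm thick. Origin: centre of its underside on the worktop, z up. The pepper mill's place.
- board: flat square pale wooden board, fixed, 112 x 112 mm, 10 mm thick, with a fine dark line near its edge. Origin: centre of its underside on the worktop, z up, x and y along its sides. The shaker's place (its handle may point anywhere).
- mug: blue and white china mug, taller than the cup, a bystander to leave alone, 84 x 114 x 100 mm tall, standing behind the work. Origin: centre of its bounding box at the underside, z up; handle at -y. Mind the upper cabinet above it: its front stands 0.60 m ahead of the base, from 0.45 m above the worktop upwards.
- cup: blue and white china tea cup, a bystander to leave alone, 82 x 108 x 56 mm tall, standing behind the work. Origin: centre of its bounding box at the underside, z up; handle at -y.
Not all that is in view belongs to the job. Of the things shaped like the egg_cup, the white one is meant.

How it is judged:
By the outcome, as a careful person would: the job done as asked, in the order asked, and still so for the second after the job is handed in, with the robot touching nothing.
It also fails if it takes over 115 s, if anything falls off the work surface, if the arm or the gripper's body presses on something with over 40 N, if the wrist force passes 120 N, or if a joint passes its speed limit or range.

## Working session

There is one attempt and no reset: what is moved stays moved. The work goes in short steps, Python scripts to look and compute and a shell command to move; the robot and the scene stay as the last step left them, time stands still between calls to the robot, and variables do not carry over. Pictures are saved under pics/ and viewed, at most 14 in all, crops included, and the job is handed in when it is done.

```bash
mkdir -p pics
cat > h.py <<'E'
import numpy as np, cv2
from station import monitor, eyes, order
from scipy.spatial.transform import Rotation as Ro
def cam(n): return eyes.read_camera(n)
def save(c,f,box=None,s=1):
    im=c["pixels"]
    if box: im=im[box[1]:box[3],box[0]:box[2]]
    im=cv2.resize(im,None,fx=s,fy=s,interpolation=cv2.INTER_CUBIC)
    cv2.imwrite("pics/"+f,im[:,:,::-1])
def rays(c,uv):
    K=c["intrinsics"]; uv=np.atleast_2d(np.asarray(uv,float))
    d=np.c_[(uv[:,0]-K[0,2])/K[0,0],(uv[:,1]-K[1,2])/K[1,1]]; u=d.copy()
    for _ in range(10): u=d/(1+c["k1"]*(u**2).sum(1,keepdims=True))
    return np.c_[u,np.ones(len(u))]
def onplane(c,uv,z):
    r=rays(c,uv)@c["R"]; o=-c["R"].T@c["t"]
    return o+r*((z-o[2])/r[:,2])[:,None]
def cloud(c,mask):
    v,u=np.nonzero(mask&(c["depth"]>0)); 
    return (rays(c,np.c_[u,v])*c["depth"][v,u][:,None]-c["t"])@c["R"]
E
python3 - <<'E'
from h import *
s=monitor.get_state(); print(s["clock"],s["tool_pos"],s["tool_rot"],s["opening"]); print(np.round(Ro.from_rotvec(s["tool_rot"]).as_matrix(),3))
for n in["scene","top"]:
    c=cam(n); save(c,n+"0.png"); print(n,-c["R"].T@c["t"],c["intrinsics"][0,0])
    for l in["egg_cup","pepper_mill","shaker","saucer","coaster","board","mug","cup"]:
        for d in eyes.outline_of(n,l)[:3]:
            P=cloud(c,d["region"]); 
            if len(P): print(l,round(d["score"],2),np.round(d["at"]),len(P),"med",np.round(np.median(P,0),3),"p2",np.round(np.percentile(P,2,axis=0),3),"p98",np.round(np.percentile(P,98,axis=0),3))
E
```

```text
0.0 [0.19249204 0.62025689 0.23031641] [-4.70724375e-01 -3.10599177e+00  2.83854029e-03] 0.9962418166160545
[[-0.955  0.296 -0.   ]
 [ 0.296  0.955 -0.002]
 [-0.    -0.002 -1.   ]]
scene [ 0.15417158 -0.47407423  0.80815041] 368.14584819838456
egg_cup 0.67 [238. 136.] 260 med [0.468 0.423 0.034] p2 [0.447 0.404 0.001] p98 [0.49  0.449 0.051]
egg_cup 0.55 [254. 159.] 281 med [0.459 0.296 0.042] p2 [0.44  0.275 0.01 ] p98 [0.481 0.32  0.06 ]
pepper_mill 0.95 [306. 219.] 706 med [ 0.443 -0.006  0.072] p2 [ 0.425 -0.018  0.01 ] p98 [0.472 0.024 0.122]
shaker 0.72 [376. 303.] 1317 med [ 0.428 -0.271  0.104] p2 [ 0.408 -0.311  0.011] p98 [ 0.464 -0.234  0.119]
saucer 0.57 [315. 236.] 993 med [0.443 0.001 0.011] p2 [ 0.394 -0.047  0.003] p98 [0.517 0.07  0.016]
coaster 0.93 [374. 328.] 504 med [ 0.418 -0.289  0.006] p2 [ 0.394 -0.313  0.003] p98 [ 0.479 -0.229  0.009]
coaster 0.47 [312. 164.] 630 med [0.6   0.179 0.036] p2 [0.557 0.112 0.003] p98 [0.633 0.206 0.057]
board 0.77 [254. 171.] 775 med [0.447 0.28  0.01 ] p2 [0.395 0.232 0.004] p98 [0.519 0.354 0.013]
mug 0.68 [378. 228.] 1305 me
[... 769 characters left out ...]
. 182.] 532 med [0.603 0.171 0.021] p2 [0.563 0.122 0.001] p98 [0.635 0.207 0.059]
saucer 0.75 [330. 224.] 1049 med [0.459 0.014 0.011] p2 [ 0.397 -0.05   0.   ] p98 [0.519 0.071 0.02 ]
coaster 0.71 [414. 247.] 209 med [ 0.414 -0.246  0.006] p2 [ 0.396 -0.301  0.   ] p98 [ 0.484 -0.22   0.021]
board 0.56 [251. 233.] 965 med [0.453 0.292 0.01 ] p2 [0.4   0.237 0.002] p98 [0.521 0.359 0.017]
board 0.44 [415. 246.] 155 med [ 0.413 -0.253  0.006] p2 [ 0.397 -0.301  0.001] p98 [ 0.484 -0.223  0.016]
mug 0.59 [381. 186.] 643 med [ 0.595 -0.126  0.043] p2 [ 0.547 -0.178  0.002] p98 [ 0.627 -0.08   0.103]
cup 0.59 [288. 180.] 526 med [0.603 0.17  0.021] p2 [0.563 0.119 0.001] p98 [0.635 0.206 0.059]
```

View pics/scene0.png

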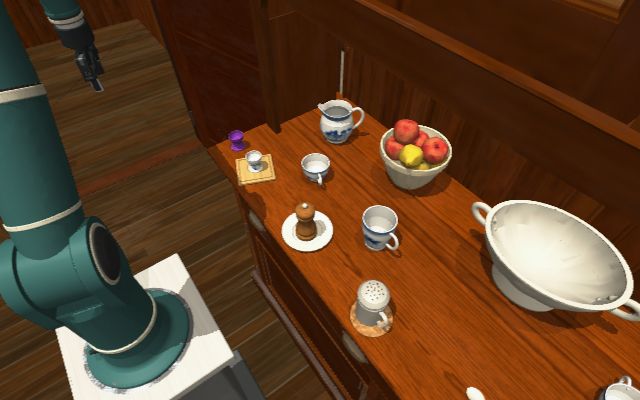

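Run:
```python
from h import *
from scipy.optimize import least_squares
c=cam("top"); save(c,"topc.png",(170,150,470,290),2.6)
def circ(P,r=None):
    f=(lambda p:np.hypot(P[:,0]-p[0],P[:,1]-p[1])-(r or p[2]))
    m=P.mean(0); return least_squares(f,[m[0],m[1],.03],loss="soft_l1",f_scale=.002).x
for n in["scene","top"]:
    c=cam(n)
    # points on plane from outline: saucer/coaster/board edges
    for l,z,r in[("saucer",.012,.068),("coaster",.006,.048)]:
        d=eyes.outline_of(n,l)[0]; m=d["region"].astype(np.uint8)
        k=np.concatenate(cv2.findContours(m,0,1)[0])[:,0]; P=onplane(c,k,z)[:,:2]
        H=cv2.convexHull(P.astype(np.float32))[:,0]; (x,y),rr=cv2.minEnclosingCircle(P.astype(np.float32)); print(n,l,"enc",np.round([x,y,rr],4),"fit",np.round(circ(H,r)[:2],4))
    d=eyes.outline_of(n,"board")[0]; m=d["region"].astype(np.uint8)
    k=np.concatenate(cv2.findContours(m,0,1)[0])[:,0]; P=onplane(c,k,.01)[:,:2]
    print(n,"board",cv2.minAreaRect(P.astype(np.float32)))
    for l,lo,hi,r in[("pepper_mill",.087,.109,.025),("pepper_mill",.115,.135,None),("shaker",.03,.08,.033),("shaker",.088,.1,.0335),("egg_cup",.04,.062,.0235)]:
        for d in eyes.outline_of(n,l)[:2]:
            P=cloud(c,d["region"]); P=P[(P[:,2]>lo)&(P[:,2]<hi)]
            if len(P)>15: print(n,l,lo,len(P),np.round(circ(P,r)[:2],4),"mean",np.round(P.mean(0),4),np.round((P.min(0)+P.max(0))/2,4))
    for l in["shaker","shaker_foot","pepper_mill","egg_cup","saucer","coaster","board"]:
        z={"saucer":0,"coaster":0,"board":0,"egg_cup":.01}.get(l,.006)
        print(n,"spot",l,[(round(q["score"],2),np.round(onplane(c,q["at"],z)[0][:2],3)) for q in eyes.spot_point(n,l)[:2]])
```

```text
scene saucer enc [0.4564 0.0115 0.0678] fit [0.4562 0.0121]
scene coaster enc [ 0.6206 -0.0934  0.0759] fit [ 0.6267 -0.0853]
scene board ((0.4579559862613678, 0.29257240891456604), (0.1198997050523758, 0.11298873275518417), 67.27542114257812)
scene pepper_mill 0.087 156 [0.452  0.0096] mean [ 0.4441 -0.0051  0.1014] [0.4497 0.006  0.0981]
scene pepper_mill 0.115 23 [0.4495 0.0067] mean [0.4492 0.0061 0.122 ] [0.45   0.0082 0.1208]
scene shaker 0.03 333 [ 0.4426 -0.26  ] mean [ 0.4224 -0.2812  0.0566] [ 0.4317 -0.277   0.055 ]
scene shaker 0.088 74 [ 0.441  -0.2582] mean [ 0.4203 -0.2761  0.0942] [ 0.4299 -0.2671  0.094 ]
scene egg_cup 0.04 157 [0.4606 0.296 ] mean [0.4625 0.3005 0.0508] [0.4612 0.2974 0.0509]
scene egg_cup 0.04 269 [0.5976 0.1701] mean [0.5959 0.1674 0.0497] [0.5959 0.1591 0.0498]
scene spot shaker [(0.68, array([ 0.449, -0.278]))]
scene spot shaker_foot [(0.74, array([ 0.445, -0.256]))]
scene spot pepper_mill [(0.82, array([0.455, 0.012]))]
scene spot egg_cup [(0.65, array([0.446, 0.001])), (0.64, array([0.469, 0.304]))]
scene spot saucer [(0.95, array([0.45 , 0.01
[... 456 characters left out ...]
0.2685  0.055 ]
top shaker 0.088 22 [ 0.443  -0.2585] mean [ 0.4262 -0.2431  0.0949] [ 0.4355 -0.2572  0.094 ]
top egg_cup 0.04 127 [0.4619 0.2959] mean [0.4657 0.3009 0.0485] [0.4634 0.2988 0.0509]
top egg_cup 0.04 53 [0.4691 0.4239] mean [0.4719 0.4282 0.0478] [0.4702 0.4263 0.0477]
top spot shaker [(0.76, array([ 0.433, -0.274]))]
top spot shaker_foot [(0.74, array([ 0.444, -0.26 ]))]
top spot pepper_mill [(0.77, array([0.449, 0.013]))]
top spot egg_cup [(0.63, array([0.474, 0.424])), (0.45, array([0.468, 0.298]))]
top spot saucer [(0.78, array([0.454, 0.004]))]
top spot coaster [(0.72, array([ 0.437, -0.267]))]
top spot board [(0.69, array([0.46 , 0.296])), (0.29, array([0.453, 0.007]))]
```

View pics/topc.png

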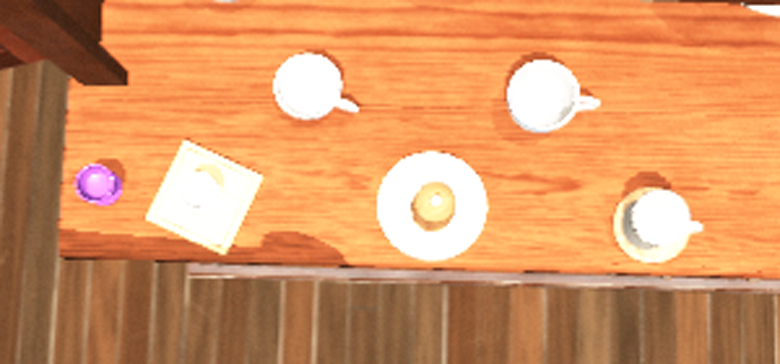

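The scene picture shows two egg-cup shapes: a purple one at (237,137) on bare wood and a white one at (254,160) on the board. The cup at (316,167) and mug at (379,227) could also be mistaken for it. By the description I choose the white one at (254,160), and I'll check it in a crop.

Run:
```python
from h import *
for n in["scene","top"]:
    c=cam(n)
    if n=="scene": save(c,"egg.png",(215,115,335,205),5)
    P=cloud(c,np.ones((400,640),bool)); d=P[:,:2]-[.442,-.2595]; r=np.hypot(*d.T)
    k=(r>.040)&(r<.062)&(P[:,2]>.02)&(P[:,2]<.1); print(n,k.sum(),d[k].mean(0),np.degrees(np.arctan2(*d[k].mean(0)[::-1])),P[k,2].min(),P[k,2].max())
```

```text
scene 70 [-0.00929718 -0.04831179] -100.89290246667963 0.03112483217487329 0.0819154776031042
top 18 [-0.00797446 -0.04777536] -99.47620568206307 0.033978623612462726 0.0803736811883015
```

View pics/egg.png

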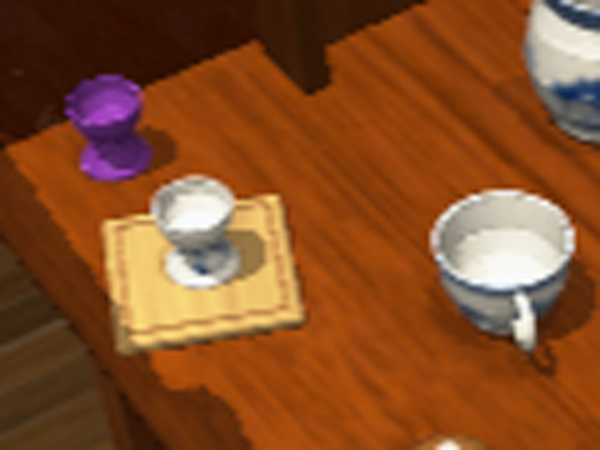

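The crop confirms it: the cup at about (195,230) on the board is white with a blue pattern, and the purple one at about (105,125) is the look-alike. First I move the mill aside.

```bash
python3 -m handwheel '0 0 0 -.1;0 0 0 -.1;0 0 0 -.1;-.043 -.02 0 0;-.043 -.02 0 0;-.043 -.02 0 0;-.043 -.02 0 0;-.043 -.02 0 0;-.043 -.02 0 0;0 -.04 0 0;0 -.04 0 0;0 -.04 0 0;0 -.04 0 0;0 -.04 0 0;0 -.04 0 0;0 -.04 0 0;0 -.04 0 0;0 -.04 0 0;0 -.04 0 0;0 0 0 0' 0.0854 30
python3 - <<'E'
from h import *
s=monitor.get_state(); print(np.round(Ro.from_rotvec(s["tool_rot"]).as_matrix(),3),np.round(s["joints"],2),s["tool_pos"])
E
```

```text
clock: 4.65
tool_pos: [0.4503, 0.0951, 0.2316]
tool_rot: [0.015, 3.141, -0.002]
wrist_force: [0.8, -0.0, 0.6]
opening: 1.002
grip_force: 0.0
[[-1.     0.009  0.   ]
 [ 0.009  1.    -0.001]
 [-0.    -0.001 -1.   ]] [-0.42  0.14  0.15  2.06 -0.02  0.94  1.3 ] [0.45026089 0.09514785 0.23163508]
```

```bash
python3 -m handwheel '0 -.042 0 0;0 -.043 0 0;0 0 0 0;0 0 0 0'
cat >> h.py <<'E'
from scipy.optimize import least_squares
def circ(P,r):
    f=(lambda p:np.hypot(P[:,0]-p[0],P[:,1]-p[1])-r)
    return least_squares(f,P[:,:2].mean(0),loss="soft_l1",f_scale=.001).x
def discs(c,near,R,lo,hi,r):
    P=cloud(c,np.ones((400,640),bool)); k=(np.hypot(*(P[:,:2]-near).T)<R)&(P[:,2]>lo)&(P[:,2]<hi); P=P[k]
    return (len(P),np.round(circ(P,r),4),np.round((P.min(0)+P.max(0))/2,4),np.round(P.max(0)-P.min(0),4)) if len(P)>10 else len(P)
E
python3 - <<'E'
from h import *
c=cam("wrist"); save(c,"w1.png"); print(monitor.get_state()["tool_pos"],-c["R"].T@c["t"])
for n,c in[("w",c),("t",cam("top")),("s",cam("scene"))]:
    print(n,"head",discs(c,[.451,.01],.04,.09,.112,.025),"knob",discs(c,[.451,.01],.03,.117,.135,.005))
E
```

```text
clock: 5.05
tool_pos: [0.4503, 0.0154, 0.2315]
tool_rot: [0.004, 3.141, 0.001]
wrist_force: [0.2, 0.5, -0.2]
opening: 0.998
grip_force: 0.0
[0.45026547 0.01647574 0.23144169] [0.37284276 0.01448618 0.37428631]
w head (1245, array([0.4543, 0.0067]), array([0.4512, 0.006 , 0.101 ]), array([0.0492, 0.0489, 0.022 ])) knob (141, array([0.4509, 0.0063]), array([0.4511, 0.0061, 0.1226]), array([0.0116, 0.0119, 0.0074]))
t head 0 knob 0
s head (221, array([0.4525, 0.0099]), array([0.4498, 0.0059, 0.101 ]), array([0.0473, 0.0471, 0.0219])) knob (19, array([0.4506, 0.0069]), array([0.4495, 0.0062, 0.123 ]), array([0.0095, 0.0109, 0.0059]))
```

View pics/w1.png

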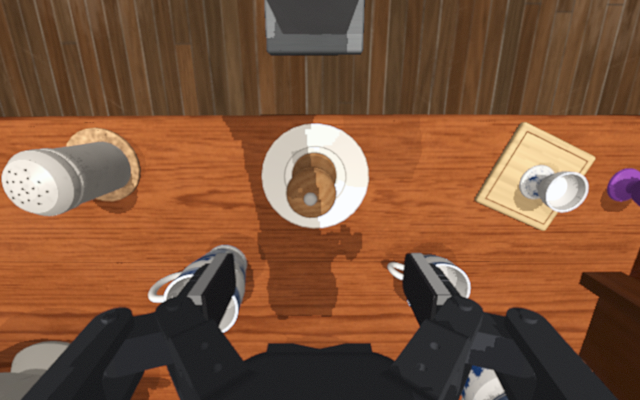

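The wrist picture shows the mill's knob at (310,199) on the saucer, with the coaster and shaker at left and the board with the white egg cup at right. The knob works out at (0.451, 0.006), height 0.126. I'll grasp the mill there.

```bash
python3 - <<'E'
from h import *
n="wrist"; c=cam(n)
for l,z,r in[("saucer",.012,.068),("coaster",.006,.048),("board",.01,0)]:
    for d in eyes.outline_of(n,l)[:1]:
        k=np.concatenate(cv2.findContours(d["region"].astype(np.uint8),0,1)[0])[:,0]; P=onplane(c,k,z)[:,:2].astype(np.float32)
        if r: print(l,d["score"],cv2.minEnclosingCircle(P),circ(cv2.convexHull(P)[:,0],r))
        else: print(l,cv2.minAreaRect(P))
print("egg",discs(c,[.462,.297],.035,.045,.07,.0235),"shk",discs(c,[.442,-.26],.05,.095,.13,.033))
E
python3 -m handwheel '0 -.0095 0 0;0 0 .04 0;0 0 .04 0;0 0 .04 0;0 0 .03 0;0 0 .02 0;0 0 0 0;0 0 0 0'
python3 -m handwheel '0 0 0 0;0 0 0 0;0 0 0 0;0 0 0 0;0 0 0 0;0 0 0 0;0 0 0 0;0 0 0 0' 0.045 30
```

```text
saucer 0.8 ((0.45705798268318176, 0.009032782167196274), 0.06815964728593826) [0.45703826 0.00908215]
coaster 0.56 ((0.44072699546813965, -0.2649298310279846), 0.04832373186945915) [ 0.44048303 -0.26534688]
board ((0.4594539403915405, 0.29337453842163086), (0.11633892357349396, 0.11157924681901932), 66.6246337890625)
egg (1047, array([0.4618, 0.2953]), array([0.4626, 0.2969, 0.0537]), array([0.0456, 0.0474, 0.0173])) shk (3956, array([ 0.4438, -0.2668]), array([ 0.4408, -0.2555,  0.1077]), array([0.0657, 0.0618, 0.0253]))
clock: 6.2
tool_pos: [0.4503, 0.0056, 0.0615]
tool_rot: [-0.002, -3.141, 0.001]
wrist_force: [1.4, 0.1, -0.2]
opening: 0.999
grip_force: 0.0
clock: 7.0
tool_pos: [0.4512, 0.0062, 0.0626]
tool_rot: [0.001, 3.139, 0.001]
wrist_force: [-0.5, 0.2, 5.7]
opening: 0.57
grip_force: 29.5
```

```bash
python3 -m handwheel '0 0 -.02 0;0 0 -.03 0;0 0 -.03 0;.002 -.03 0 0;.002 -.035 0 0;.002 -.04 0 0;0 -.038 0 0;0 0 0 0;0 0 .03 0;0 0 .03 0;0 0 .018 0;0 0 .005 0;0 0 0 0;0 0 0 0'
```

```text
clock: 8.4
tool_pos: [0.4445, -0.1367, 0.0589]
tool_rot: [0.001, 3.14, -0.0]
wrist_force: [0.2, -0.1, -1.8]
opening: 0.572
grip_force: 31.1
```

```bash
python3 -m handwheel '0 0 .0015 0;0 0 0 0;0 0 0 0'; python3 -m handwheel '0 0 0 0;0 0 0 0;0 0 0 0;0 0 0 0;0 0 0 0;0 0 -.02 0;0 0 -.04 0;0 0 -.04 0;0 0 -.04 0;0 0 -.04 0;0 0 0 0' 0.0854
```

```text
clock: 8.7
tool_pos: [0.4446, -0.1369, 0.0574]
tool_rot: [0.001, 3.14, -0.0]
wrist_force: [-0.3, 0.8, 3.1]
opening: 0.573
grip_force: 31.4
clock: 9.8
tool_pos: [0.4471, -0.1378, 0.2419]
tool_rot: [0.002, 3.131, -0.002]
wrist_force: [-0.1, -1.7, -0.1]
opening: 0.999
grip_force: 0.0
```

```bash
python3 -m handwheel '0 .042 0 0;0 .042 0 0;0 .042 0 0;-.008 .042 0 0;-.008 .042 0 0;0 .042 0 0;0 .042 0 0;0 .042 0 0;0 .042 0 0;0 .042 0 0;0 0 0 0;0 0 .04 0;0 0 .04 0;0 0 0 0;0 0 0 0'
python3 - <<'E'
from h import *
c=cam("wrist"); print(monitor.get_state()["tool_pos"])
for n,c in[("w",c),("s",cam("scene"))]:print(n,"egg",discs(c,[.462,.297],.035,.045,.07,.0235),discs(c,[.462,.297],.035,.056,.07,.0235))
for n,c in[("w",cam("wrist")),("s",cam("scene")),("t",cam("top"))]:print(n,"mill",discs(c,[.4445,-.137],.03,.113,.135,.005))
d=eyes.outline_of("wrist","board"); c=cam("wrist")
for d in d[:1]:
    k=np.concatenate(cv2.findContours(d["region"].astype(np.uint8),0,1)[0])[:,0]; print(cv2.minAreaRect(onplane(c,k,.01)[:,:2].astype(np.float32)))
E
```

```text
clock: 11.3
tool_pos: [0.4602, 0.2824, 0.1565]
tool_rot: [-0.002, -3.14, 0.002]
wrist_force: [0.6, 0.5, 0.4]
opening: 0.996
grip_force: 0.0
[0.46111    0.28309356 0.15785991]
w egg (1169, array([0.4601, 0.2963]), array([0.4625, 0.2969, 0.0535]), array([0.0469, 0.0464, 0.0169])) (508, array([0.4618, 0.2967]), array([0.4625, 0.2969, 0.059 ]), array([0.0469, 0.0464, 0.0059]))
s egg (130, array([0.4608, 0.2962]), array([0.4617, 0.2982, 0.054 ]), array([0.0465, 0.051 , 0.0169])) (43, array([0.4609, 0.2966]), array([0.4619, 0.297 , 0.0592]), array([0.0462, 0.048 , 0.0063]))
w mill 0
s mill (22, array([ 0.4427, -0.1375]), array([ 0.4427, -0.1381,  0.1182]), array([0.0101, 0.0101, 0.0063]))
t mill (14, array([ 0.4458, -0.1357]), array([ 0.447 , -0.1363,  0.1176]), array([0.013 , 0.0099, 0.0084]))
((0.45851442217826843, 0.2958805561065674), (0.11149449646472931, 0.1115042120218277), 66.85784149169922)
```

```bash
python3 -m handwheel '-.0015 .014 0 0;0 0 0 0;0 0 .04 0;0 0 .04 0;0 0 .03 0;0 0 .016 0;0 0 0 0;0 0 0 0'
python3 -m handwheel '0 0 0 0;0 0 0 0;0 0 0 0;0 0 0 0;0 0 0 0;0 0 0 0;0 0 0 0;0 0 0 0' 0.038 20
```

```text
clock: 12.45
tool_pos: [0.462, 0.2975, 0.031]
tool_rot: [-0.001, -3.142, -0.0]
wrist_force: [0.6, 0.6, -0.8]
opening: 0.999
grip_force: 0.0
clock: 13.25
tool_pos: [0.4625, 0.2976, 0.032]
tool_rot: [0.001, 3.14, 0.002]
wrist_force: [-0.6, -1.2, 6.0]
opening: 0.53
grip_force: 20.1
```

```bash
python3 -m handwheel '0 0 -.02 0;0 0 -.03 0;0 0 -.03 0;0 -.03 0 0;0 -.041 0 0;.003 -.041 0 0;.003 -.041 0 0;0 -.041 0 0;0 -.041 0 0;0 -.03 0 0;0 -.022 0 0;0 0 0 0;0 0 0 0;0 0 0 0'
python3 - <<'E'
from h import *
print(monitor.get_state()["tool_pos"])
for n in["wrist","scene","top"]:
  c=cam(n)
  for l,z,r in[("saucer",.012,.068)]:
    for d in eyes.outline_of(n,l)[:1]:
        k=np.concatenate(cv2.findContours(d["region"].astype(np.uint8),0,1)[0])[:,0]; P=onplane(c,k,z)[:,:2].astype(np.float32)
        print(n,d["score"],cv2.minEnclosingCircle(P),circ(cv2.convexHull(P)[:,0],r))
  if n!="top": print(discs(c,monitor.get_state()["tool_pos"][:2],.04,.125,.143,.0235))
  if n=="wrist": save(c,"w2.png")
E
```

```text
clock: 14.65
tool_pos: [0.4556, 0.0112, 0.1109]
tool_rot: [-0.001, 3.141, 0.001]
wrist_force: [0.7, 0.0, -1.0]
opening: 0.532
grip_force: 21.0
[0.45563517 0.01121963 0.11085032]
wrist 0.69 ((0.4570551812648773, 0.009163581766188145), 0.06851978600025177) [0.45712998 0.00903457]
(5716, array([0.453, 0.01 ]), array([0.4555, 0.0101, 0.134 ]), array([0.0476, 0.073 , 0.018 ]))
scene 0.7 ((0.45607462525367737, 0.010838313959538937), 0.06769819557666779) [0.45633876 0.01291237]
(134, array([0.4557, 0.0079]), array([0.4535, 0.0062, 0.1339]), array([0.0432, 0.0659, 0.0176]))
top 0.53 ((0.43715548515319824, 0.06690976023674011), 0.0191997941583395) [0.41658878 0.12794565]
```

View pics/w2.png

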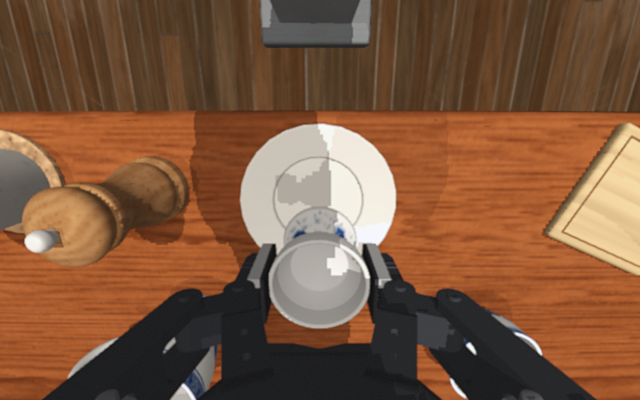

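The egg cup is upright in the fingers at (320,280). The saucer rim is centred near (318,200) and the mill stands aside at left. I'll lower it.

```bash
python3 -m handwheel '-.001 -.001 0 0;0 0 .03 0;0 0 .03 0;0 0 .018 0;0 0 .004 0;0 0 0 0;0 0 0 0'
```

```text
clock: 15.65
tool_pos: [0.4574, 0.0091, 0.0296]
tool_rot: [0.001, 3.14, 0.0]
wrist_force: [0.1, -0.7, -1.5]
opening: 0.541
grip_force: 21.0
```

```bash
python3 -m handwheel '.0005 .001 .0015 0;0 0 .0015 0;0 0 0 0;0 0 0 0'
```

```text
clock: 16.05
tool_pos: [0.4569, 0.0104, 0.0269]
tool_rot: [0.001, 3.14, 0.001]
wrist_force: [-0.7, -0.2, 7.8]
opening: 0.534
grip_force: 21.5
```

```bash
python3 -m handwheel '0 0 0 0;0 0 0 0;0 0 0 0;0 0 0 0;0 0 0 0;0 0 -.02 0;0 0 -.04 0;0 0 -.045 0;0 0 -.045 0;0 0 -.05 0;0 0 0 0;0 -.04 0 0;0 -.045 0 0;0 -.045 0 0;.008 -.045 0 0;.007 -.045 0 0;0 -.05 0 0;0 0 0 0' 0.0854
python3 -m handwheel '0 0 0 .145;0 0 0 .145;0 0 0 .145;0 0 0 .145;0 0 0 .145;0 0 0 .145;0 0 0 .145;0 0 0 .145;0 0 0 .145;0 0 0 .145;0 0 0 .145;0 0 0 .145;0 0 0 0;0 0 0 0'
python3 - <<'E'
from h import *
s=monitor.get_state(); print(s["tool_pos"],np.round(Ro.from_rotvec(s["tool_rot"]).as_matrix(),3),np.round(s["joints"],2))
for n in["wrist","scene","top"]:
  c=cam(n)
  if n=="wrist": save(c,"w3.png")
  P=cloud(c,np.ones((400,640),bool)); d=P[:,:2]-[.442,-.2595]; r=np.hypot(*d.T)
  k=(r>.040)&(r<.062)&(P[:,2]>.02)&(P[:,2]<.085)
  print(n,"lip",discs(c,[.442,-.2595],.045,.095,.13,.033),"top",discs(c,[.442,-.2595],.045,.113,.13,.02),"cyl",discs(c,[.442,-.2595],.038,.03,.085,.033),"handle",k.sum(),np.degrees(np.arctan2(*d[k].mean(0)[::-1])))
  print("egg",discs(c,[.457,.01],.035,.045,.07,.0235))
E
```

```text
clock: 17.85
tool_pos: [0.4389, -0.267, 0.2256]
tool_rot: [-0.017, -3.141, 0.006]
wrist_force: [-0.6, 0.2, -0.2]
opening: 0.997
grip_force: 0.0
clock: 19.25
tool_pos: [0.4408, -0.2594, 0.2253]
tool_rot: [-2.398, -2.029, 0.001]
wrist_force: [-0.6, -0.1, -0.0]
opening: 0.999
grip_force: 0.0
[ 0.44075474 -0.25937112  0.22534587] [[ 0.165  0.986 -0.001]
 [ 0.986 -0.165  0.   ]
 [ 0.    -0.001 -1.   ]] [-0.02  0.26  0.57  1.97 -0.17  0.96  0.47]
wrist lip (3670, array([ 0.4388, -0.2708]), array([ 0.4411, -0.2586,  0.1079]), array([0.0655, 0.0658, 0.0257])) top (1922, array([ 0.4412, -0.2598]), array([ 0.4412, -0.2589,  0.1169]), array([0.0511, 0.05  , 0.0077])) cyl (249, array([ 0.4408, -0.2606]), array([ 0.4437, -0.2365,  0.0575]), array([0.0529, 0.0206, 0.0548])) handle 70 -99.50395618236081
egg 0
scene lip (786, array([ 0.4468, -0.2535]), array([ 0.4391, -0.2593,  0.1079]), array([0.0645, 0.0657, 0.0256])) top (371, array([ 0.4408, -0.2583]), array([ 0.4397, -0.2593,  0.1169]), array([0.0514, 0.0498, 0.0077])) cyl (281, array([ 0.4419, -0.258 ]), array([ 0.4308, -0.2669,  0.0574]), array([0.0461, 0.0595, 0.0548])) handle 72 -100.79186652431298
egg (118, array([0.4557, 0.0099]), array([0.4564, 0.0106, 0.0511]), array([0.0473, 0.0473, 0.0121]))
top lip (327, array([ 0.4369, -0.2725]), array([ 0.4412, -0.2532,  0.1102]), array([0.0646, 0.0582, 0.0276])) top (167, array([ 0.4432, -0.2546]), array([ 0.4415, -0.2542,  0.1186]), array([0.0488, 0.0457, 0.0108])) cyl (58, array([ 0.4433, -0.2591]), array([ 0.4371, -0.2413,  0.0575]), array([0.054 , 0.0323, 0.0549])) handle 0 nan
egg (48, array([0.4571, 0.0125]), array([0.4588, 0.0127, 0.0534]), array([0.0457, 0.0447, 0.0165]))<stdin>:8: RuntimeWarning: Mean of empty slice.
  ret = um.true_divide(
```

View pics/w3.png

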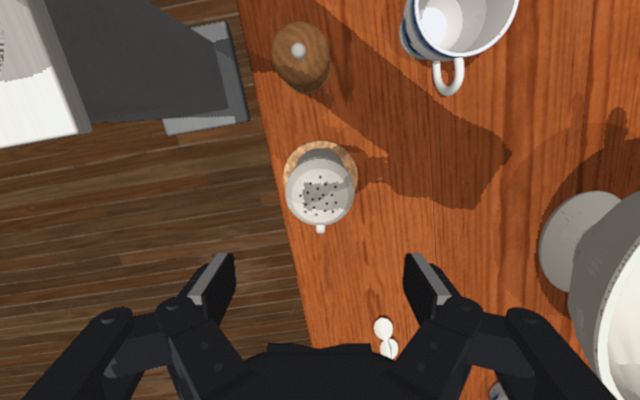

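The wrist picture shows the shaker at (320,195), between the fingers in y. Its handle points down the image at (320,229), so the jaws close clear of it; the mill is at (300,60). The egg cup measures within 2 mm of the saucer's middle.

```bash
python3 -m handwheel '0 0 .04 0;0 0 .04 0;0 0 .04 0;0 0 .03 0;0 0 .018 0;0 0 0 0;0 0 0 0'
python3 -m handwheel '0 0 0 0;0 0 0 0;0 0 0 0;0 0 0 0;0 0 0 0;0 0 0 0;0 0 0 0' 0.058 30
```

```text
clock: 20.1
tool_pos: [0.4409, -0.2603, 0.058]
tool_rot: [2.402, 2.025, -0.0]
wrist_force: [0.5, -0.3, -0.5]
opening: 0.999
grip_force: 0.0
clock: 20.8
tool_pos: [0.4417, -0.2603, 0.0592]
tool_rot: [2.4, 2.024, 0.002]
wrist_force: [-2.0, 0.8, 7.0]
opening: 0.765
grip_force: 33.0
```

```bash
python3 -m handwheel '0 0 -.02 0;0 0 -.04 0;0 0 -.045 0;0 0 -.045 0;0 0 -.04 0;.03 -.004 0 0;.043 -.006 0 0;.043 -.006 0 0;.043 -.006 0 0;.043 -.006 0 0;.043 -.006 0 0;.043 -.006 0 0;.043 -.006 0 0;.043 -.006 0 0;.043 -.006 0 0;.043 -.006 0 0;.043 -.006 0 0;.043 -.006 0 0;0 0 0 0;0 0 0 0'
python3 - <<'E'
from h import *
s=monitor.get_state(); p=s["tool_pos"]; R=Ro.from_rotvec(s["tool_rot"]).as_matrix(); print(p,np.round(R,3),np.round(s["joints"],2))
for n in["wrist","scene","top"]:
  c=cam(n); save(c,"b_%s.png"%n)
  for d in eyes.outline_of(n,"board")[:1]:
    k=np.concatenate(cv2.findContours(d["region"].astype(np.uint8),0,1)[0])[:,0]; print(n,d["score"],cv2.minAreaRect(onplane(c,k,.01)[:,:2].astype(np.float32)))
  print("shk cyl",discs(c,p[:2],.036,p[2]-.045,p[2]-.005,.033),"dome",discs(c,p[:2],.036,p[2]+.052,p[2]+.07,.033))
E
```

```text
clock: 22.8
tool_pos: [0.4577, 0.2917, 0.2476]
tool_rot: [2.399, 2.028, -0.001]
wrist_force: [0.1, -0.6, -2.2]
opening: 0.766
grip_force: 34.8
[0.45771133 0.29174119 0.24758633] [[ 0.167  0.986 -0.   ]
 [ 0.986 -0.167 -0.001]
 [-0.001 -0.    -1.   ]] [-0.8   0.27  0.2   1.86 -0.06  1.02 -0.74]
wrist 0.85 ((0.4604673683643341, 0.29808875918388367), (0.11214285343885422, 0.11221589148044586), 67.2502670288086)
shk cyl (1376, array([0.4569, 0.2911]), array([0.4593, 0.314 , 0.2226]), array([0.0556, 0.0217, 0.0399])) dome (11090, array([0.4543, 0.2737]), array([0.4593, 0.2969, 0.3086]), array([0.0681, 0.0461, 0.018 ]))
scene 0.64 ((0.4574878215789795, 0.29296091198921204), (0.12025482952594757, 0.11182466149330139), 67.27522277832031)
shk cyl (276, array([0.4577, 0.293 ]), array([0.4545, 0.2798, 0.2227]), array([0.0594, 0.0456, 0.0394])) dome (212, array([0.4563, 0.3095]), array([0.4554, 0.2846, 0.3084]), array([0.0649, 0.0439, 0.0175]))
top 0.61 ((0.45914047956466675, 0.29248276352882385), (0.10146787017583847, 0.10997563600540161), 66.01512145996094)
shk cyl (34, array([0.4594, 0.2935]), array([0.4559, 0.2655, 0.2229]), array([0.0433, 0.0149, 0.0359])) dome (16, array([0.4654, 0.2986]), array([0.4634, 0.2671, 0.3027]), array([0.0299, 0.0078, 0.0062]))
```

View pics/b_wrist.png

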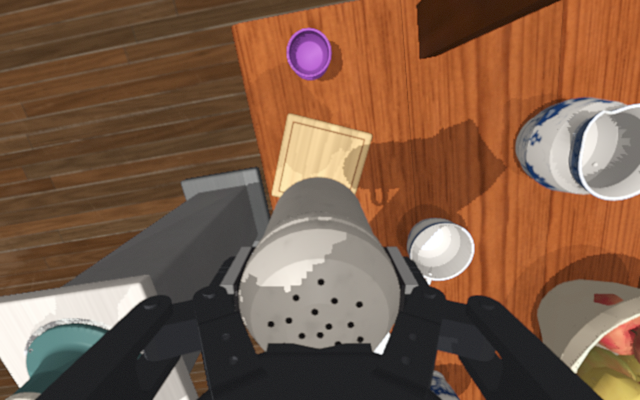

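The wrist picture shows the shaker upright in the grip, centred near (320,285). The board shows at (325,160) and is clear, with the purple cup at (309,54) and the tea cup at (440,249) out of the way. I'll trim by about 5 mm and lower.

```bash
python3 -m handwheel '.0047 .0007 0 0;0 0 .04 0;0 0 .04 0;0 0 .04 0;0 0 .035 0;0 0 .02 0;0 0 .006 0;0 0 0 0;0 0 0 0'
python3 - <<'E'
from h import *
s=monitor.get_state(); p=s["tool_pos"]; print(p)
for n in["wrist","scene"]:
  c=cam(n)
  print(n,"shk cyl",discs(c,p[:2],.036,.02,.06,.033))
  for d in eyes.outline_of(n,"board")[:1]:
    k=np.concatenate(cv2.findContours(d["region"].astype(np.uint8),0,1)[0])[:,0]; print(n,d["score"],cv2.minAreaRect(onplane(c,k,.01)[:,:2].astype(np.float32)))
E
```

```text
clock: 24.0
tool_pos: [0.4609, 0.2962, 0.068]
tool_rot: [2.402, 2.024, 0.004]
wrist_force: [0.8, 0.9, -0.9]
opening: 0.761
grip_force: 34.8
[0.4608708  0.29619081 0.06799267]
wrist shk cyl (1309, array([0.46  , 0.2957]), array([0.4625, 0.3185, 0.04  ]), array([0.0557, 0.0217, 0.04  ]))
wrist 0.72 ((0.46258819103240967, 0.30304738879203796), (0.09907664358615875, 0.11074964702129364), 66.92790985107422)
scene shk cyl (180, array([0.4602, 0.2998]), array([0.4577, 0.2838, 0.0401]), array([0.0608, 0.0419, 0.0398]))
scene 0.95 ((0.45635634660720825, 0.29202887415885925), (0.1197657361626625, 0.11364277452230453), 66.60718536376953)
```

```bash
python3 -m handwheel '0 0 .0015 0;0 0 .0015 0;0 0 .001 0;0 0 0 0;0 0 0 0'
```

```text
clock: 24.7
tool_pos: [0.4599, 0.2958, 0.0633]
tool_rot: [-2.402, -2.025, -0.001]
wrist_force: [-2.2, -0.2, 5.0]
opening: 0.765
grip_force: 35.2
```

```bash
python3 -m handwheel '0 0 0 0;0 0 0 0;0 0 0 0;0 0 0 0;0 0 -.02 0;0 0 -.04 0;0 0 -.05 0;0 0 -.05 0;0 0 0 0;-.03 .004 0 0;-.043 .006 0 0;-.043 .006 0 0;-.043 .006 0 0;-.043 .006 0 0;-.043 .006 0 0;-.043 .006 0 0;-.043 .006 0 0;-.043 .006 0 0;-.043 .006 0 0' 0.0854
python3 -m handwheel '-.013 0 0 0;0 0 0 0;0 0 0 0'
python3 - <<'E'
from h import *
s=monitor.get_state(); p=s["tool_pos"]; print(p,np.round(Ro.from_rotvec(s["tool_rot"]).as_matrix(),3))
for n in["wrist","scene","top"]:
  c=cam(n)
  if n=="scene": save(c,"s2.png")
  print(n,"mill knob",discs(c,[.4445,-.137],.03,.112,.135,.005),"head",discs(c,[.4445,-.137],.03,.09,.106,.025))
  print("shk cyl",discs(c,[.46,.296],.036,.03,.09,.033))
  for d in eyes.outline_of(n,"coaster")[:2]:
    k=np.concatenate(cv2.findContours(d["region"].astype(np.uint8),0,1)[0])[:,0]; P=onplane(c,k,.006)[:,:2].astype(np.float32); print("coaster",d["score"],cv2.minEnclosingCircle(P),circ(cv2.convexHull(P)[:,0],.048))
E
```

```text
clock: 26.6
tool_pos: [0.446, -0.1269, 0.2226]
tool_rot: [2.402, 2.025, 0.001]
wrist_force: [0.7, 0.1, -0.8]
opening: 1.003
grip_force: 0.0
clock: 26.9
tool_pos: [0.4441, -0.1373, 0.2224]
tool_rot: [-2.401, -2.025, 0.0]
wrist_force: [0.2, 0.4, 0.2]
opening: 1.001
grip_force: 0.0
[ 0.44411799 -0.13725172  0.22239519] [[ 0.169  0.986 -0.001]
 [ 0.986 -0.169  0.001]
 [ 0.    -0.001 -1.   ]]
wrist mill knob (141, array([ 0.4443, -0.1368]), array([ 0.4444, -0.1368,  0.1177]), array([0.0114, 0.0113, 0.0062])) head (1095, array([ 0.4445, -0.1389]), array([ 0.4446, -0.1367,  0.1009]), array([0.0495, 0.0496, 0.0103]))
shk cyl 0
coaster 0.98 ((0.4417509138584137, -0.2659521996974945), 0.04902777075767517) [ 0.44147144 -0.26603812]
scene mill knob (23, array([ 0.4425, -0.1376]), array([ 0.4397, -0.1385,  0.1163]), array([0.0174, 0.0094, 0.0083])) head (212, array([ 0.4454, -0.1343]), array([ 0.443 , -0.1374,  0.099 ]), array([0.0489, 0.048 , 0.014 ]))
shk cyl (279, array([0.4592, 0.2993]), array([0.4559, 0.2839, 0.06  ]), array([0.0594, 0.0428, 0.0598]))
coaster 0.95 ((0.439447283744812, -0.2669995427131653), 0.04882656782865524) [ 0.43957218 -0.2672238 ]
top mill knob 1 head (43, array([ 0.4451, -0.1394]), array([ 0.4454, -0.1196,  0.0988]), array([0.0428, 0.0155, 0.0143]))
shk cyl (53, array([0.4613, 0.2996]), array([0.4536, 0.2847, 0.0576]), array([0.0508, 0.0441, 0.0537]))
coaster 0.62 ((0.4345676302909851, -0.2851000130176544), 0.04021180421113968) [ 0.44526897 -0.26346605]
```

View pics/s2.png

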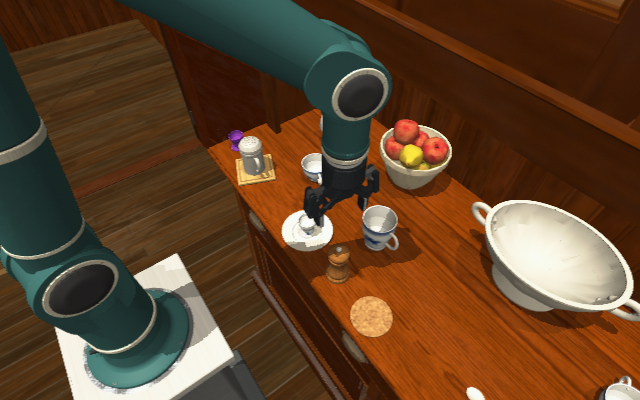

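The scene picture shows the shaker on the board at (252,155), the egg cup on the saucer at (307,225), the mill aside at (338,265) and the coaster bare at (371,316). Now I fetch the mill.

```bash
python3 -m handwheel '0 0 .04 0;0 0 .04 0;0 0 .04 0;0 0 .03 0;0 0 .015 0;0 0 0 0;0 0 0 0'
python3 -m handwheel '0 0 0 0;0 0 0 0;0 0 0 0;0 0 0 0;0 0 0 0;0 0 0 0;0 0 0 0;0 0 0 0' 0.045 30
python3 -m handwheel '0 0 -.02 0;0 0 -.03 0;0 0 -.02 0;-.03 .004 0 0;-.04 .006 0 0;-.035 .005 0 0;-.023 .003 0 0;0 0 0 0;0 0 0 0'
python3 - <<'E'
from h import *
s=monitor.get_state(); p=s["tool_pos"]; print(p)
for n in["wrist","scene"]:
  c=cam(n); P=cloud(c,np.ones((400,640),bool))
  print(n,"knob",discs(c,p[:2],.02,p[2]+.057,p[2]+.075,.005))
  for d in eyes.outline_of(n,"coaster")[:1]:
    k=np.concatenate(cv2.findContours(d["region"].astype(np.uint8),0,1)[0])[:,0]; Q=onplane(c,k,.006)[:,:2].astype(np.float32); print("coaster",d["score"],cv2.minEnclosingCircle(Q),circ(cv2.convexHull(Q)[:,0],.048))
E
```

```text
clock: 27.9
tool_pos: [0.4446, -0.1379, 0.058]
tool_rot: [2.402, 2.025, 0.0]
wrist_force: [1.3, 0.1, 0.6]
opening: 0.998
grip_force: 0.0
clock: 28.7
tool_pos: [0.445, -0.138, 0.059]
tool_rot: [2.401, 2.024, 0.003]
wrist_force: [-2.2, 0.6, 7.1]
opening: 0.568
grip_force: 30.1
clock: 29.6
tool_pos: [0.44, -0.2671, 0.1278]
tool_rot: [-2.403, -2.023, -0.0]
wrist_force: [-0.2, 0.5, -2.0]
opening: 0.566
grip_force: 31.8
[ 0.4399651  -0.26711657  0.12784202]
wrist knob (1221, array([ 0.4408, -0.2613]), array([ 0.4413, -0.2635,  0.1939]), array([0.0306, 0.0171, 0.0179]))
coaster 0.72 ((0.4406079053878784, -0.2662876546382904), 0.04757314920425415) [ 0.44052037 -0.26710154]
scene knob 2
coaster 0.74 ((0.48395970463752747, 0.3612200617790222), 0.09300342947244644) [0.47356425 0.337394  ]
```

```bash
python3 -m handwheel '0 .001 .03 0;0 0 .02 0;0 0 .01 0;0 0 0 0;0 0 .001 0;0 0 0 0;0 0 0 0'
```

```text
clock: 30.5
tool_pos: [0.4419, -0.2676, 0.0676]
tool_rot: [2.401, 2.024, 0.001]
wrist_force: [-0.2, -0.5, -2.6]
opening: 0.561
grip_force: 31.8
```

```bash
python3 -m handwheel '.001 0 .001 0;0 0 .0015 0;0 0 .001 0;0 0 0 0;0 0 0 0'
```

```text
clock: 31.0
tool_pos: [0.4419, -0.2665, 0.065]
tool_rot: [2.402, 2.025, 0.003]
wrist_force: [-4.5, 2.1, 15.5]
opening: 0.567
grip_force: 33.6
```

```bash
python3 -m handwheel '0 0 -.001 0;0 0 0 0'; python3 -m handwheel '0 0 0 0;0 0 0 0;0 0 0 0;0 0 0 0;0 0 0 0;0 0 -.02 0;0 0 -.04 0;0 0 -.05 0;0 0 -.05 0;0 0 -.03 0;0 0 0 0;0 0 0 0' 0.0854
python3 - <<'E'
from h import *
c=cam("wrist"); save(c,"wf.png")
print("mill",discs(c,[.441,-.266],.03,.117,.14,.005),discs(c,[.441,-.266],.03,.095,.113,.025))
d=eyes.outline_of("wrist","coaster")[0]
k=np.concatenate(cv2.findContours(d["region"].astype(np.uint8),0,1)[0])[:,0]; Q=onplane(c,k,.006)[:,:2].astype(np.float32); print("coaster",cv2.minEnclosingCircle(Q),circ(cv2.convexHull(Q)[:,0],.048))
c=cam("scene"); save(c,"sf.png",(180,80,500,340),2.3)
print("mill",discs(c,[.441,-.266],.03,.117,.14,.005),"shk",discs(c,[.46,.296],.036,.03,.09,.033),"egg",discs(c,[.457,.01],.035,.045,.07,.0235))
E
```

```text
clock: 31.2
tool_pos: [0.4419, -0.2665, 0.0651]
tool_rot: [2.402, 2.024, 0.001]
wrist_force: [-2.1, 0.8, 7.5]
opening: 0.565
grip_force: 32.8
clock: 32.4
tool_pos: [0.4415, -0.2662, 0.2545]
tool_rot: [2.401, 2.025, 0.002]
wrist_force: [0.6, 0.8, 0.1]
opening: 0.998
grip_force: 0.0
mill (117, array([ 0.4414, -0.2654]), array([ 0.4412, -0.2653,  0.1233]), array([0.0121, 0.0107, 0.0079])) (1138, array([ 0.4416, -0.268 ]), array([ 0.4417, -0.2653,  0.107 ]), array([0.0494, 0.0496, 0.0119]))
coaster ((0.44175615906715393, -0.26598644256591797), 0.048341162502765656) [ 0.441296   -0.26688372]
mill (29, array([ 0.4407, -0.2656]), array([ 0.4396, -0.2664,  0.1238]), array([0.0092, 0.0102, 0.0086])) shk (282, array([0.459 , 0.2994]), array([0.4559, 0.2833, 0.0602]), array([0.0603, 0.0447, 0.0592])) egg (115, array([0.456 , 0.0096]), array([0.457 , 0.0101, 0.0517]), array([0.0481, 0.0467, 0.0133]))
```

View pics/sf.png

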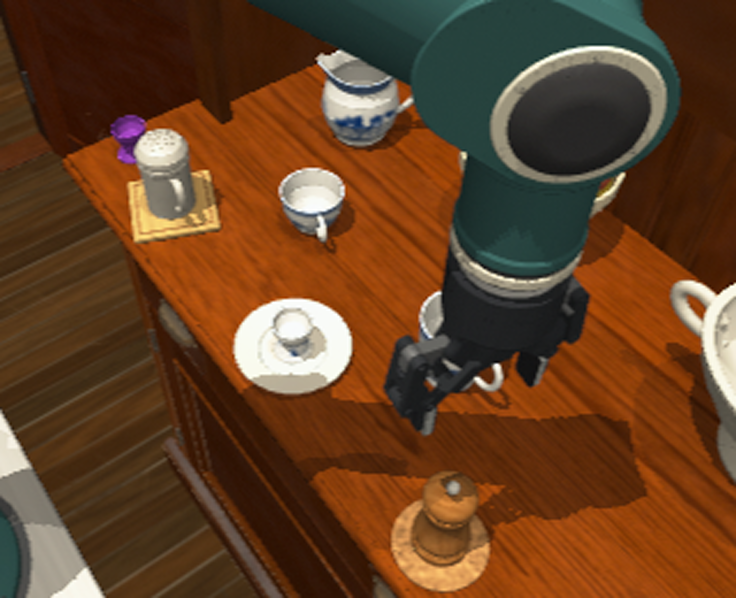

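View pics/wf.png

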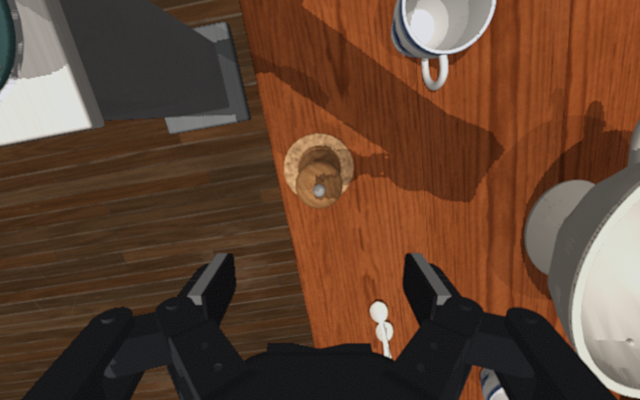

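The scene crop shows all three upright on their own places: the shaker on the board (170,185), the egg cup on the saucer (293,330) and the mill on the coaster (443,520). The wrist view confirms the mill is centred on the coaster at (319,170), to about 1 mm. Mug and cup are untouched and the gripper is clear.

```bash
python3 -c "from station import order; print(order.sign_off())"
```

```text
the job is handed in; nothing more can be done
None
```

The egg cup is on the saucer, the pepper mill on the coaster and the shaker on the board, all upright and measured within about 3 mm of centre; the mug and tea cup were not touched, and the job was handed in at about 33 s.

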